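# Ready the lab balance with its key pads

### The job

Get the balance ready for weighing, using only light touches of the fingertips: first press the green key well down so that it stays down, then press the balance's steel pan gently down and let it spring back up, and last press the blue key well down so that it stays down. Do not press the red key, never press hard (20 N is too much), and do not lift, push away or knock over the key pads, the mortar, the beaker or the brass weight.

Things in the scene. Friction and masses are not known exactly. Their poses are not given: they have to be found in the camera images.
- balance: white top-pan balance, fixed to the bench: 250 mm long (its x), 190 mm wide (its y), body top 60 mm above the bench; origin at the centre of its underside. The display is at its -x end, towards the robot; the round pan is centred 40 mm from the origin along its +x
- pan_top (a point): centre of the top face of the balance's round steel pan, 120 mm across; 85 mm above the bench when up; moves with the pan
- pan (a joint): how far the sprung pan is pushed down in m: 0 = up, 0.010 = bottom stop; 0.004 is plenty. It takes about 1.5 N to start moving, then 1 N more per mm; it springs back up when released
- green_pad: white square key pad, 66 x 66 mm and 28 mm high, about 0.3 kg, standing loose on rubber on the bench; origin at the centre of its underside, z up. The round green key stands in the middle of its top
- green_key_top (a point): centre of the top face of the green key, a round flat cap 36 mm across; 42 mm above the bench when up, 36 mm when fully down and let go; moves with the key
- green_key (a joint): travel of the green key in m: 0 = up (as it starts), 0.006 = fully down. It takes about 2.5 N to move it all the way; it stays down where it is left. Its cap is soft: it gives another 1 mm per 2 N under the finger (up to 7 mm) and recovers
- blue_pad: white square key pad, 66 x 66 mm and 28 mm high, about 0.3 kg, standing loose on rubber on the bench; origin at the centre of its underside, z up. The round blue key stands in the middle of its top
- blue_key_top (a point): centre of the top face of the blue key, a round flat cap 36 mm across; 42 mm above the bench when up, 36 mm when fully down and let go; moves with the key
- blue_key (a joint): travel of the blue key in m: 0 = up (as it starts), 0.006 = fully down. It takes about 2.5 N to move it all the way; it stays down where it is left. Its cap is soft: it gives another 1 mm per 2 N under the finger (up to 7 mm) and recovers
- red_pad: white square key pad, 66 x 66 mm and 28 mm high, about 0.3 kg, standing loose on rubber on the bench; origin at the centre of its underside, z up. The round red key stands in the middle of its top
- red_key_top (a point): centre of the top face of the red key, a round flat cap 36 mm across; 42 mm above the bench when up, 36 mm when fully down and let go; moves with the key
- red_key (a joint): travel of the red key in m: 0 = up (as it starts), 0.006 = fully down. It takes about 2.5 N to move it all the way; it stays down where it is left. Its cap is soft: it gives another 1 mm per 2 N under the finger (up to 7 mm) and recovers
- mortar: white ceramic mortar bowl, 100 mm across, 60 mm high, loose bystander; origin at the centre of its underside
- beaker: small clear glass beaker, 50 mm across, 65 mm high, loose bystander; origin at the centre of its underside
- weight: brass 200 g calibration weight with a knob, 32 mm across, 55 mm high, loose bystander; origin at the centre of its underside
Not all that is in view belongs to the job. What is shaped like the blue_pad but purple or turquoise is not meant.

How it is judged:
By the outcome, as a careful person would: the job done as asked, in the order asked, and still so for the second after the job is handed in, with the robot touching nothing.
It also fails if it takes over 58 s, if anything falls off the work surface, if the arm or the gripper's body presses on something with over 40 N, if the wrist force passes 120 N, or if a joint passes its speed limit or range.

### The arm

A 7-joint arm with a two-finger parallel gripper is mounted at the origin on the work surface. World frame = base frame: x ahead of the robot, y to its left, z up, the work surface at z = 0. Lengths are in m, angles in rad, forces in N, time in s.
With the tool pointing down it reaches from about 0.4 to 0.85 m from the base axis. Payload 10.4 kg.
Tool frame: the origin (TCP) lies at the very end of the fingers, on their centre line; the grasp point (between the pads) lies 19 mm behind it; x points along the fingers, z is the direction in which the jaws open and shut, and the axes are right-handed (so a half turn about x gives the same grasp; the last joint's range is limited). The gripper opens to 85 mm and grips with 20 to 120 N. Pads are 22 mm wide; open, the fingers measure 114 mm over their backs; the gripper's body (76 mm by 85 mm) begins 54 mm behind the grasp point. The pads swing forward as they close: fully open they stand 13 mm farther back than shut.
Start: joints at [-1.231, 0.332, -0.065, 1.46, 0.022, 1.35, -0.088], TCP at [0.222, 0.584, 0.199] pointing down, gripper open.
Joint ranges: [-2.6, 2.6], [-0.5, 2.12], [-1.47, 1.34], [0.16, 2.42], [-1.27, 4.41], [0.06, 2.06], [-2.6, 2.6]. Speed limits (rad/s): [2.22, 2.22, 2.79, 2.79, 3.14, 3.14, 3.14].

### API

Orientations are given as a unit quaternion [x, y, z, w].
In Python, from workcell import readout, camera, manip gives the robot as it stands.
- The arm moves only by the shell command python3 -m inch 'ROWS' [FORCE]. ROWS is JSON, a list of rows, each a list of 3 entries, a list of its own where there are three numbers: the turn, a rotation vector about the tool's x, y, z in degrees, then the shift along the tool's x, y, z in mm, then the closure, from 0 (fully open) to 1 (shut). In form: [[[wx, wy, wz], [dx, dy, dz], hand], ...]. A call has 1 to 10 rows; each row is the pose to reach, as a shift and turn from the pose measured when the call began, along the tool's axes at that moment; what a row does not reach only later rows make up. A row lasts 1/8 s, in which the tool goes at most 62.5 mm and 10.7 degrees, less where a joint would pass 70% of its speed; a pose out of reach is approached as far as the arm can. A call with a gripper value outside its range is refused whole. The fingers move at their own pace and stop on an object; FORCE is the grip in N (left out, the last holds). Time passes only in rows, so rows that repeat a pose let the fingers close. It gives the time, the measured TCP pose, the force and the opening at its end, in the units of the state.
- readout.get_obs(): the state, without advancing time (a new reading comes with each control period).
- camera(name): name is "scene" or "top"; returns a dict with "pixels" (400x640x3 uint8, red, green, blue), "range_z" (400x640 float32, m along the optical axis (not along the pixel's ray), 0 where there is no reading), "intrinsics" (3x3 intrinsics, pixels), "extrinsics" (4x4, takes a point from world to camera coordinates). Camera axes: x right, y down, z forward; pixel columns grow to the right and rows downward; lengths in m; the calibration is good to about 2 mm. A picture is of the moment at which its call begins.
- manip.hand_in(): hands the job in, once; it reports no verdict.
The state is a dict: "clock": time; "joint_pos": joint angles; "joint_velocities": joint speeds; "tau": joint torques, N m; "position": TCP position; "ee_rot": TCP orientation; "ft_force": force on the tool from outside, world axes, zero at the start; "torque": the same for the moment, N m; "grip_width": opening from 0.0 (shut) to 1.0 (fully open).
Only numpy, scipy, OpenCV 4.12 (cv2) and the standard library are available. Lean on these libraries where they do the work, as an engineer would, in place of code of your own. Each camera call takes 0.05 s, during which the arm holds its last target.

## Working session

There is one attempt and no reset: what is moved stays moved. The work goes in short steps, Python scripts to look and compute and a shell command to move; the robot and the scene stay as the last step left them, time stands still between calls to the robot, and variables do not carry over. Pictures are saved under pics/ and viewed, and the job is handed in when it is done.

```bash
ls; mkdir -p pics
python3 - <<'E'
from workcell import readout, camera, manip
import cv2
print(readout.get_obs())
for n in ("top","scene"):
    c=camera(n); cv2.imwrite(f"pics/{n}0.png",c["pixels"][:,:,::-1]); print(c["intrinsics"],c["extrinsics"])
E
```

```text
pics
{'clock': 0.0, 'joint_pos': array([-1.23057191,  0.33289372, -0.06472237,  1.46092776,  0.02163454,
        1.3499077 , -0.08848858]), 'joint_velocities': array([-0.00079737, -0.00022852,  0.00079374, -0.00043891,  0.00063307,
       -0.00025542,  0.0002008 ]), 'tau': array([ 4.09346258e-04, -6.25444293e+01,  4.93446412e-02, -3.91611242e+01,
        1.62031059e-02,  9.70741734e-03, -4.95814299e-05]), 'position': array([0.22168006, 0.58391762, 0.19840886]), 'ee_rot': array([-0.40191858,  0.58239145,  0.40128773,  0.58159248]), 'ft_force': array([ 0.12104382,  1.19093316, -0.06479926]), 'torque': array([ 0.03178373, -0.01497395, -0.01534683]), 'grip_width': 0.9996354706877412}
[[494.31193954   0.         315.68304777]
 [  0.         494.31193954 197.18879774]
 [  0.           0.           1.        ]] [[-0.01675752 -0.999836    0.00686659 -0.03340844]
 [-0.9870099   0.0154443  -0.15991538  0.54511213]
 [ 0.1597831  -0.00945718 -0.98710684  1.0177712 ]
 [ 0.          0.          0.          1.        ]]
[[399.10100112   0.         322.93191705]
 [  0.         399.10100112 200.73323034]
 [  0.           0.           1.        ]] [[-0.86537572  0.50109518  0.00533748  0.50008146]
 [ 0.28631469  0.50314182 -0.81539696 -0.0754858 ]
 [-0.411277   -0.70409653 -0.57887763  1.19078549]
 [ 0.          0.          0.          1.        ]]
```

View pics/top0.png

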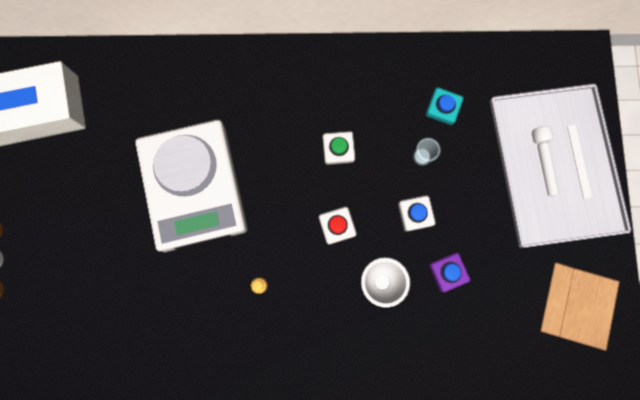

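View pics/scene0.png

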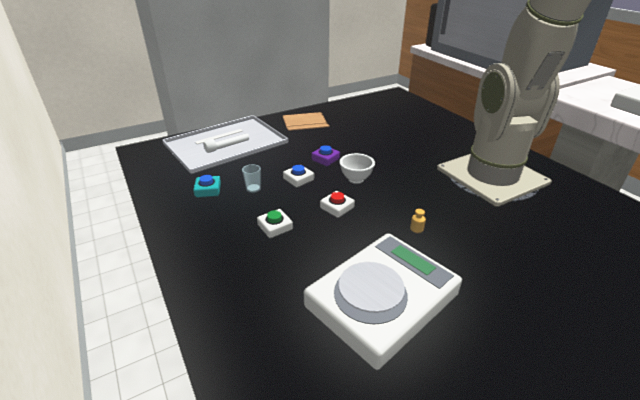

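The top view shows these candidates:
- **Green key:** white pad at (339,147). The other green thing is the balance display at (197,222).
- **Blue key:** white pad at (419,212). The look-alikes are the turquoise pad (447,103), the purple pad (452,272) and the blue label on a box (15,98).
- **Red key, to avoid:** (338,224).
- **Pan:** (185,165).
- **Bystanders:** mortar (385,282), beaker (427,151), weight (259,286).

I'm choosing the blue key on the white pad at (419,212). Next I'll measure positions and check it in a crop.

```bash
cat > h.py <<'E'
import numpy as np, cv2
from workcell import readout, camera, manip
def world(c,u,v,z):
    K=c["intrinsics"];E=c["extrinsics"]
    p=np.linalg.inv(K)@np.stack([u*z,v*z,z])
    return E[:3,:3].T@(p-E[:3,3:4])
def cloud(c):
    v,u=np.nonzero(c["range_z"]>0); z=c["range_z"][v,u]
    return u,v,world(c,u.astype(float),v.astype(float),z)
def blob(c,seed,lo,hi,sat=None,maxd=40):
    hsv=cv2.cvtColor(c["pixels"],cv2.COLOR_RGB2HSV)
    m=cv2.inRange(hsv,np.array(lo),np.array(hi))
    n,l=cv2.connectedComponents(m)
    k=l[seed[1],seed[0]]
    if k==0: return None
    v,u=np.nonzero(l==k); z=c["range_z"][v,u]; g=z>0
    return u[g],v[g],world(c,u[g].astype(float),v[g].astype(float),z[g])
E
python3 - <<'E'
from h import *
c=camera("top"); s=camera("scene")
hsv=cv2.cvtColor(c["pixels"],cv2.COLOR_RGB2HSV)
def rep(n,c,seed,lo,hi):
    b=blob(c,seed,lo,hi)
    if b is None: print(n,None,cv2.cvtColor(c["pixels"],cv2.COLOR_RGB2HSV)[seed[1],seed[0]]);return
    u,v,p=b; z=np.median(p[2]); g=p[2]>np.percentile(p[2],90)-0.006
    q=p[:,g]; print(n,len(u),"uv",u.mean().round(1),v.mean().round(1),"med",np.median(p,1).round(4),"ctr",((q.min(1)+q.max(1))/2).round(4),"ext",np.ptp(q,axis=1).round(3), "z90",np.percentile(p[2],[10,50,90]).round(4))
rep("green",c,(339,147),(45,100,50),(80,255,255))
rep("blue",c,(419,212),(100,120,50),(125,255,255))
rep("red",c,(338,224),(0,120,50),(8,255,255))
rep("turq",c,(447,103),(100,120,50),(125,255,255))
rep("green s",s,(274,217),(45,100,50),(80,255,255))
rep("blue s",s,(298,170),(100,120,50),(125,255,255))
rep("red s",s,(337,198),(0,120,50),(8,255,255))
# heights
u,v,p=cloud(c)
def reg(n,u0,u1,v0,v1,z0,z1):
    g=(u>=u0)&(u<=u1)&(v>=v0)&(v<=v1)&(p[2]>z0)&(p[2]<z1); q=p[:,g]
    if g.sum()<5: print(n,g.sum()); return
    r=cv2.minAreaRect((q[:2].T*1000).astype(np.float32))
    print(n,g.sum(),"ctr",np.round(r[0],1),"size",np.round(r[1],1),"ang",round(r[2],1),"z",np.percentile(q[2],[5,50,95]).round(4))
reg("pan",130,245,115,255,.078,.1)
reg("balance body",125,255,110,260,.05,.068)
reg("greenpad",310,370,120,175,.02,.035)
reg("redpad",310,365,198,250,.02,.035)
reg("bluepad",392,440,188,236,.02,.035)
reg("mortar",350,420,250,315,.05,.08)
reg("beaker",405,445,130,170,.03,.1)
reg("weight",245,275,270,300,.02,.08)
reg("table",270,310,150,200,-.05,.05)
im=c["pixels"][:,:,::-1][70:320,300:480]; cv2.imwrite("pics/crop.png",cv2.resize(im,None,fx=2.4,fy=2.4,interpolation=cv2.INTER_CUBIC)[:600])
E
```

```text
green 217 uv 338.8 145.7 med [ 0.6583 -0.095   0.0414] ctr [ 0.6592 -0.0943  0.0427] ext [0.035 0.033 0.01 ] z90 [0.0375 0.0414 0.0439]
blue 240 uv 417.8 212.1 med [ 0.5093 -0.2608  0.0409] ctr [ 0.5093 -0.2614  0.0423] ext [0.035 0.035 0.009] z90 [0.0364 0.0409 0.0437]
red 246 uv 337.4 224.3 med [ 0.486  -0.0875  0.0408] ctr [ 0.4852 -0.0879  0.0424] ext [0.033 0.033 0.009] z90 [0.0312 0.0408 0.0435]
turq 251 uv 446.1 103.4 med [ 0.7522 -0.3366  0.0406] ctr [ 0.7546 -0.3372  0.0422] ext [0.036 0.034 0.009] z90 [0.0291 0.0406 0.0436]
green s 157 uv 273.8 216.4 med [ 0.6631 -0.0862  0.0418] ctr [ 0.6624 -0.0941  0.0417] ext [0.034 0.036 0.007] z90 [0.0316 0.0418 0.044 ]
blue s 112 uv 297.8 169.1 med [ 0.5122 -0.2539  0.0413] ctr [ 0.5119 -0.2609  0.0418] ext [0.032 0.035 0.007] z90 [0.0291 0.0413 0.044 ]
red s 132 uv 337.0 197.2 med [ 0.4894 -0.0801  0.0418] ctr [ 0.4869 -0.0872  0.0422] ext [0.036 0.036 0.008] z90 [0.0325 0.0418 0.044 ]
pan 2507 ctr [614.9 237.1] size [119.1 118.1] ang 81.7 z [0.0816 0.0847 0.0876]
balance body 7675 ctr [575.5 227.8] size [252.6 190.6] ang 12.7 z [0.0556 0.0603 0.065 ]
greenpad 645 ctr [660.2 -94.4] size [66.8 65.9] ang 4.0 z [0.0232 0.0273 0.0308]
redpad 700 ctr [485.8 -87.3] size [66.2 66.1] ang 16.8 z [0.023  0.0275 0.0311]
bluepad 684 ctr [ 509.8 -262.2] size [65.6 66.9] ang 10.5 z [0.023  0.0272 0.0307]
mortar 613 ctr [ 363.  -181.3] size [97.3 97.8] ang 86.8 z [0.0515 0.0588 0.0624]
beaker 304 ctr [ 641.  -284.1] size [49.1 48.2] ang 82.9 z [0.0334 0.0554 0.0666]
weight 186 ctr [359.2  81.8] size [30.1 30.6] ang 43.8 z [0.0303 0.0384 0.0563]
table 2085 ctr [604.   14.8] size [ 91.  116.8] ang 89.2 z [-0.0036 -0.0004  0.0029]
```

View pics/crop.png

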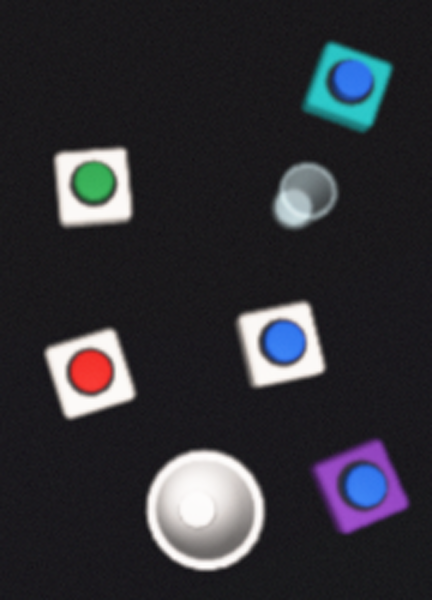

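The crop shows the white-bodied blue pad in the centre, clear of the turquoise and purple ones. The caps measure about 34 mm across at z≈0.042, the pads about 66 mm, the pan about 119 mm at z 0.085 and the body about 252 x 191 mm, all as described. The two cameras agree to about 2 mm. Next I'll work out the shift for the first move.

```bash
cat >> h.py <<'E'
from scipy.spatial.transform import Rotation as R
T=dict(green=(0.660,-0.0943),blue=(0.510,-0.2612),pan=(0.615,0.237))
def st(): 
    o=readout.get_obs(); r=R.from_quat(o["ee_rot"])
    print("t",round(o["clock"],2),"pos",o["position"].round(4),"F",o["ft_force"].round(2),"grip",round(o["grip_width"],2)); return o,r
def go(x,y,z):
    o,r=st(); M=r.as_matrix()
    print("axes x",M[:,0].round(3),"y",M[:,1].round(3),"z",M[:,2].round(3))
    print("shift mm",(M.T@(np.array([x,y,z])-o["position"])*1000).round(1), "dist",np.linalg.norm(np.array([x,y,z])-o["position"]).round(3))
    a=M[:,0]; w=np.cross(a,[0,0,-1]); print("turn deg tool for vertical",np.degrees(M.T@w).round(2))
E
python3 -c "
from h import *
go(0.660,-0.0943,0.2)"
```

```text
t 0.2 pos [0.2217 0.5841 0.1987] F [0.29 0.22 0.53] grip 1.0
axes x [-0.    -0.001 -1.   ] y [-0.935  0.355 -0.   ] z [ 0.355  0.935 -0.001]
shift mm [  -0.9 -650.5 -478.7] dist 0.808
turn deg tool for vertical [-0.   -0.05  0.  ]
```

```bash
python3 -m inch '[[[0,0,0],[0,-20,-15],1],[[0,0,0],[0,-60,-44],1],[[0,0,0],[0,-100,-73],1],[[0,0,0],[0,-140,-103],1],[[0,0,0],[0,-180,-132],1],[[0,0,0],[0,-220,-162],1],[[0,0,0],[0,-260,-191],1],[[0,0,0],[0,-300,-221],1],[[0,0,0],[0,-330,-243],1],[[0,0,0],[0,-340,-250],1]]' 20
python3 -c "
from h import *
go(0.660,-0.0943,0.13)"
```

```text
clock: 1.45
position: [0.452, 0.2274, 0.199]
ee_rot: [-0.401, 0.583, 0.4, 0.582]
ft_force: [0.7, 0.9, 0.8]
grip_width: -0.0
t 1.45 pos [0.452  0.2274 0.199 ] F [0.71 0.85 0.79] grip -0.0
axes x [-0.    -0.001 -1.   ] y [-0.934  0.358 -0.   ] z [ 0.358  0.934 -0.001]
shift mm [  69.3 -309.4 -225.8] dist 0.389
turn deg tool for vertical [-0.   -0.06  0.02]
```

```bash
python3 -m inch '[[[0,0,0],[0,-20,-15],1],[[0,0,0],[0,-60,-44],1],[[0,0,0],[0,-100,-73],1],[[0,0,0],[0,-140,-103],1],[[0,0,0],[0,-180,-132],1],[[0,0,0],[0,-220,-162],1],[[0,0,0],[10,-260,-190],1],[[0,0,0],[30,-295,-216],1],[[0,0,0],[60,-309,-226],1],[[0,0,0],[69,-309,-226],1]]'
python3 -m inch '[[[0,0,0],[0,0,0],1],[[0,0,0],[0,0,0],1],[[0,0,0],[0,0,0],1]]'
python3 - <<'E'
from h import *
go(0.660,-0.0943,0.05)
s=camera("scene"); cv2.imwrite("pics/s1.png",cv2.resize(s["pixels"][100:300,170:430,::-1],None,fx=3,fy=3))
E
```

```text
clock: 2.7
position: [0.6586, -0.0944, 0.1277]
ee_rot: [-0.4, 0.584, 0.401, 0.582]
ft_force: [0.4, 1.1, -0.2]
grip_width: 0.003
clock: 3.08
position: [0.6591, -0.0935, 0.1289]
ee_rot: [-0.4, 0.583, 0.401, 0.582]
ft_force: [0.5, -0.5, 0.0]
grip_width: 0.003
t 3.08 pos [ 0.6591 -0.0935  0.1289] F [ 0.47 -0.49  0.05] grip 0.0
axes x [-0.002 -0.001 -1.   ] y [-0.934  0.358  0.002] z [ 0.358  0.934 -0.001]
shift mm [78.9 -1.3 -0.3] dist 0.079
turn deg tool for vertical [ 0.   -0.08 -0.1 ]
```

View pics/s1.png

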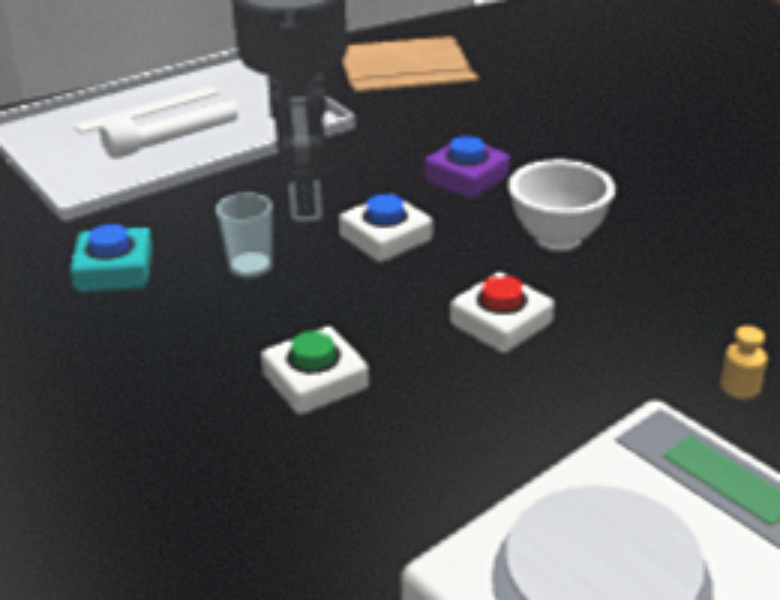

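The shut fingers hang at crop (305,218), directly above the green key at (314,350), and nothing has been disturbed. I'll descend to just above it.

```bash
python3 -m inch '[[[0,0,0],[15,-1,0],1],[[0,0,0],[35,-1,0],1],[[0,0,0],[55,-1,0],1],[[0,0,0],[70,-1,0],1],[[0,0,0],[77,-1,0],1],[[0,0,0],[79,-1,0],1],[[0,0,0],[79,-1,0],1],[[0,0,0],[79,-1,0],1]]'
python3 -c "
from h import *
go(0.660,-0.0943,0.034)"
```

```text
clock: 4.12
position: [0.6602, -0.0942, 0.0504]
ee_rot: [-0.401, 0.583, 0.401, 0.582]
ft_force: [-0.0, 0.1, -0.5]
grip_width: 0.002
t 4.12 pos [ 0.6602 -0.0942  0.0504] F [-0.01  0.06 -0.5 ] grip 0.0
axes x [-0.001 -0.001 -1.   ] y [-0.934  0.358  0.001] z [ 0.358  0.934 -0.001]
shift mm [16.4  0.1 -0.1] dist 0.016
turn deg tool for vertical [-0.   -0.07 -0.05]
```

```bash
python3 -m inch '[[[0,0,0],[4,0,0],1],[[0,0,0],[7,0,0],1],[[0,0,0],[9,0,0],1],[[0,0,0],[11,0,0],1],[[0,0,0],[13,0,0],1],[[0,0,0],[14,0,0],1],[[0,0,0],[15,0,0],1],[[0,0,0],[15,0,0],1],[[0,0,0],[15,0,0],1]]'
python3 -c "
from h import *
go(0.660,-0.0943,0.034)"
```

```text
clock: 5.25
position: [0.6602, -0.0943, 0.0355]
ee_rot: [-0.401, 0.583, 0.401, 0.582]
ft_force: [-0.6, 0.7, -0.0]
grip_width: 0.0
t 5.25 pos [ 0.6602 -0.0943  0.0355] F [-0.65  0.67 -0.03] grip 0.0
axes x [-0.001 -0.001 -1.   ] y [-0.934  0.358  0.001] z [ 0.358  0.934 -0.001]
shift mm [ 1.5  0.2 -0.1] dist 0.002
turn deg tool for vertical [-0.   -0.07 -0.04]
```

Run:
```python
from h import *
s=camera("scene"); cv2.imwrite("pics/s2.png",cv2.resize(s["pixels"][150:270,210:360,::-1],None,fx=5,fy=5,interpolation=cv2.INTER_CUBIC)); st()
```

```text
t 5.3 pos [ 0.6603 -0.0942  0.0356] F [ 0.39  0.35 -0.14] grip -0.0
```

View pics/s2.png

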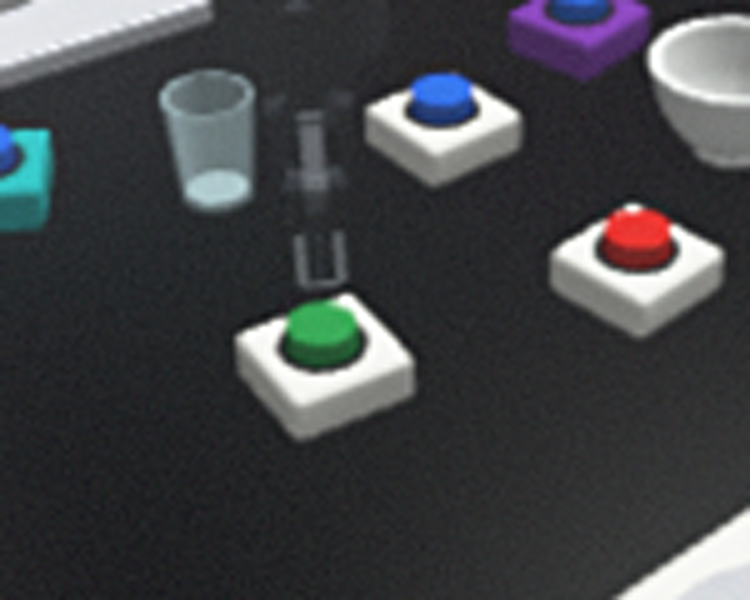

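The fingertip's lower edge at crop (322,287) still shows clear of the green cap, whose top is at (322,325). The force of about 0 agrees. I'll measure where the real tip is with the depth image.

Run:
```python
from h import *
o,r=st()
for n in ("scene","top"):
    c=camera(n); K,E=c["intrinsics"],c["extrinsics"]
    q=E[:3,:3]@o["position"]+E[:3,3]; q=K@q; print(n,"TCP px",(q[:2]/q[2]).round(1))
    u,v,p=cloud(c)
    g=(np.hypot(p[0]-.66,p[1]+.094)<.05)&(p[2]>.046)&(p[2]<.12); q=p[:,g]
    for z in np.arange(.046,.12,.006):
        h=(q[2]>=z)&(q[2]<z+.006)
        if h.sum(): print(round(z,3),h.sum(),q[:,h].min(1).round(3),q[:,h].max(1).round(3))
    cv2.imwrite(f"pics/{n}3.png",cv2.resize(c["pixels"][60:260,220:480,::-1],None,fx=3,fy=3))
```

```text
t 5.3 pos [ 0.6603 -0.0942  0.0356] F [ 0.39  0.35 -0.14] grip -0.0
scene TCP px [274.  216.1]
0.064 2 [ 0.654 -0.093  0.069] [ 0.669 -0.085  0.07 ]
0.07 12 [ 0.651 -0.093  0.07 ] [ 0.671 -0.084  0.074]
0.076 19 [ 0.651 -0.093  0.076] [ 0.671 -0.079  0.082]
0.082 17 [ 0.653 -0.091  0.082] [ 0.671 -0.077  0.088]
0.088 18 [ 0.653 -0.09   0.088] [ 0.671 -0.079  0.093]
0.094 24 [ 0.653 -0.09   0.094] [ 0.671 -0.078  0.1  ]
0.1 6 [ 0.66  -0.084  0.101] [ 0.67  -0.078  0.105]
0.112 8 [ 0.663 -0.089  0.114] [ 0.679 -0.064  0.117]
0.118 6 [ 0.66  -0.071  0.118] [ 0.682 -0.059  0.119]
top TCP px [338.4 145.6]
```

View pics/top3.png

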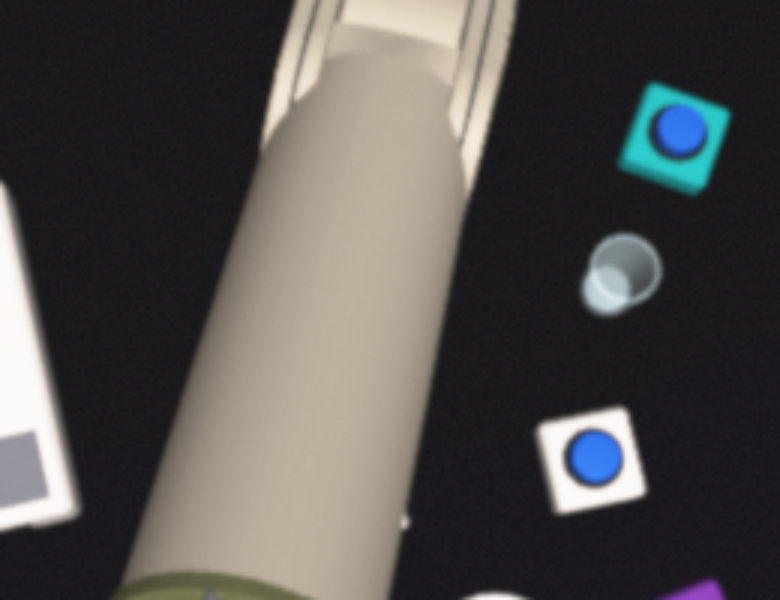

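Run:
```python
from h import *
c=camera("scene"); K,E=c["intrinsics"],c["extrinsics"]
def px(p): q=K@(E[:3,:3]@np.array(p)+E[:3,3]); return (q[:2]/q[2]).round(1)
print("at z .1289",px([.6591,-.0935,.1289]),"seen ~(271.7,172.7)")
for z in (.036,.042,.05,.055,.06,.065): print(z,px([.66,-.0943,z]),px([.66,-.080,z]))
b=blob(c,(274,217),(45,100,50),(80,255,255)); u,v,p=b
print(len(u),u.min(),u.max(),v.min(),v.max(),np.percentile(p[2],[10,50,90]).round(4))
print(c["range_z"][196:222:2,274].round(3)); print([tuple(x) for x in c["pixels"][196:222:2,274]])
uu=np.full(13,274.);vv=np.arange(196.,222,2); print(world(c,uu,vv,c["range_z"][196:222:2,274]).T.round(3))
```

```text
at z .1289 [271.9 183.7] seen ~(271.7,172.7)
0.036 [274.1 215.9] [276.6 219.1]
0.042 [273.9 213.9] [276.4 217.1]
0.05 [273.7 211.3] [276.2 214.4]
0.055 [273.6 209.6] [276.1 212.7]
0.06 [273.4 207.9] [275.9 211. ]
0.065 [273.3 206.2] [275.8 209.3]
158 267 281 210 222 [0.0319 0.0419 0.0438]
[0.916 0.919 0.924 0.927 0.93  0.941 1.047 0.972 0.965 0.957 0.952 0.946
 0.95 ]
[(np.uint8(40), np.uint8(41), np.uint8(43)), (np.uint8(49), np.uint8(51), np.uint8(55)), (np.uint8(48), np.uint8(51), np.uint8(53)), (np.uint8(43), np.uint8(44), np.uint8(46)), (np.uint8(41), np.uint8(46), np.uint8(48)), (np.uint8(79), np.uint8(84), np.uint8(86)), (np.uint8(34), np.uint8(31), np.uint8(37)), (np.uint8(48), np.uint8(126), np.uint8(68)), (np.uint8(57), np.uint8(174), np.uint8(89)), (np.uint8(58), np.uint8(171), np.uint8(87)), (np.uint8(58), np.uint8(172), np.uint8(90)), (np.uint8(54), np.uint8(157), np.uint8(83)), (np.uint8(38), np.uint8(85), np.uint8(51))]
[[ 0.661 -0.081  0.103]
 [ 0.662 -0.081  0.097]
 [ 0.662 -0.082  0.091]
 [ 0.662 -0.082  0.086]
 [ 0.663 -0.082  0.08 ]
 [ 0.661 -0.088  0.07 ]
 [ 0.63  -0.166  0.003]
 [ 0.654 -0.107  0.044]
 [ 0.657 -0.099  0.044]
 [ 0.661 -0.091  0.045]
 [ 0.664 -0.085  0.044]
 [ 0.667 -0.077  0.044]
 [ 0.667 -0.078  0.037]]
```

The visible fingertips sit laterally right at (0.661, about -0.094). But they end near z≈0.065, some 30 mm above the reported TCP, and bench shows between tip and cap. The cap itself is still up at 0.042-0.044. So I can't trust the TCP height here. I'll descend in small steps, going by force and pictures.

```bash
python3 -m inch '[[[0,0,0],[3,0,0],1],[[0,0,0],[6,0,0],1],[[0,0,0],[9,0,0],1],[[0,0,0],[12,0,0],1],[[0,0,0],[12,0,0],1],[[0,0,0],[12,0,0],1]]'
python3 - <<'E'
from h import *
o,r=st()
s=camera("scene"); cv2.imwrite("pics/s4.png",cv2.resize(s["pixels"][170:250,230:320,::-1],None,fx=7,fy=7,interpolation=cv2.INTER_CUBIC))
print(world(s,np.full(10,274.),np.arange(198.,218,2),s["range_z"][198:218:2,274]).T.round(3))
E
```

```text
clock: 6.2
position: [0.6603, -0.0943, 0.0236]
ee_rot: [-0.401, 0.583, 0.4, 0.582]
ft_force: [-0.3, 0.2, 0.2]
grip_width: 0.002
t 6.2 pos [ 0.6603 -0.0943  0.0236] F [-0.29  0.19  0.15] grip 0.0
[[ 0.668 -0.065  0.11 ]
 [ 0.669 -0.064  0.105]
 [ 0.662 -0.083  0.085]
 [ 0.663 -0.081  0.081]
 [ 0.664 -0.08   0.076]
 [ 0.664 -0.082  0.069]
 [ 0.661 -0.088  0.058]
 [ 0.658 -0.099  0.044]
 [ 0.661 -0.092  0.043]
 [ 0.664 -0.085  0.043]]
```

View pics/s4.png

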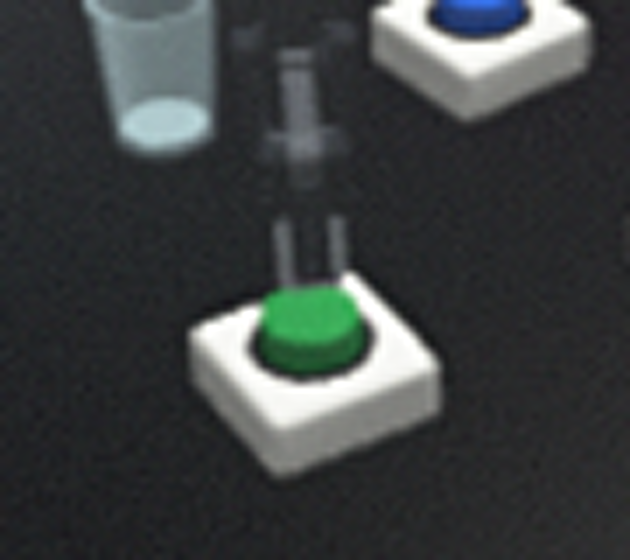

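The finger bottom now lines up with the back edge of the cap at crop (310,285). It is still not in contact and the force is about 0. I'll keep going in small steps.

```bash
python3 -m inch '[[[0,0,0],[2,0,0],1],[[0,0,0],[4,0,0],1],[[0,0,0],[6,0,0],1],[[0,0,0],[8,0,0],1],[[0,0,0],[8,0,0],1],[[0,0,0],[8,0,0],1]]'
python3 - <<'E'
from h import *
o,r=st()
s=camera("scene"); cv2.imwrite("pics/s5.png",cv2.resize(s["pixels"][170:250,230:320,::-1],None,fx=7,fy=7,interpolation=cv2.INTER_CUBIC))
print(world(s,np.full(10,274.),np.arange(198.,218,2),s["range_z"][198:218:2,274]).T.round(3))
E
```

```text
clock: 7.0
position: [0.6603, -0.0943, 0.0157]
ee_rot: [-0.401, 0.583, 0.4, 0.582]
ft_force: [0.1, 0.0, -0.3]
grip_width: 0.005
t 7.0 pos [ 0.6603 -0.0943  0.0157] F [ 0.1   0.04 -0.28] grip 0.0
[[ 0.677 -0.042  0.126]
 [ 0.675 -0.05   0.115]
 [ 0.67  -0.062  0.101]
 [ 0.662 -0.084  0.079]
 [ 0.663 -0.082  0.074]
 [ 0.664 -0.08   0.071]
 [ 0.944  0.626  0.625]
 [ 0.663 -0.085  0.055]
 [ 0.661 -0.092  0.044]
 [ 0.665 -0.083  0.045]]
```

View pics/s5.png

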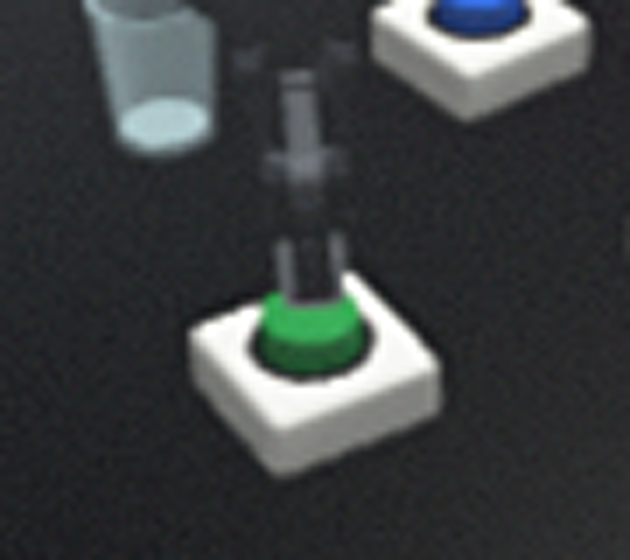

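The finger now overlaps the back half of the cap in view, with its bottom at crop (312,303), or z≈0.053. Contact should come about 10 mm lower.

```bash
python3 -m inch '[[[0,0,0],[2,0,0],1],[[0,0,0],[4,0,0],1],[[0,0,0],[6,0,0],1],[[0,0,0],[8,0,0],1],[[0,0,0],[8,0,0],1],[[0,0,0],[8,0,0],1]]'
python3 -m inch '[[[0,0,0],[1,0,0],1],[[0,0,0],[2,0,0],1],[[0,0,0],[2,0,0],1],[[0,0,0],[2,0,0],1]]'
python3 - <<'E'
from h import *
o,r=st()
s=camera("scene"); cv2.imwrite("pics/s6.png",cv2.resize(s["pixels"][170:250,230:320,::-1],None,fx=7,fy=7,interpolation=cv2.INTER_CUBIC))
E
```

```text
clock: 7.8
position: [0.6603, -0.0943, 0.0078]
ee_rot: [-0.401, 0.583, 0.4, 0.582]
ft_force: [-1.4, 1.5, 2.6]
grip_width: 0.001
clock: 8.3
position: [0.6604, -0.0943, 0.0058]
ee_rot: [-0.401, 0.583, 0.4, 0.582]
ft_force: [-0.4, 0.6, 1.9]
grip_width: 0.003
t 8.3 pos [ 0.6604 -0.0943  0.0058] F [-0.41  0.58  1.88] grip 0.0
```

View pics/s6.png

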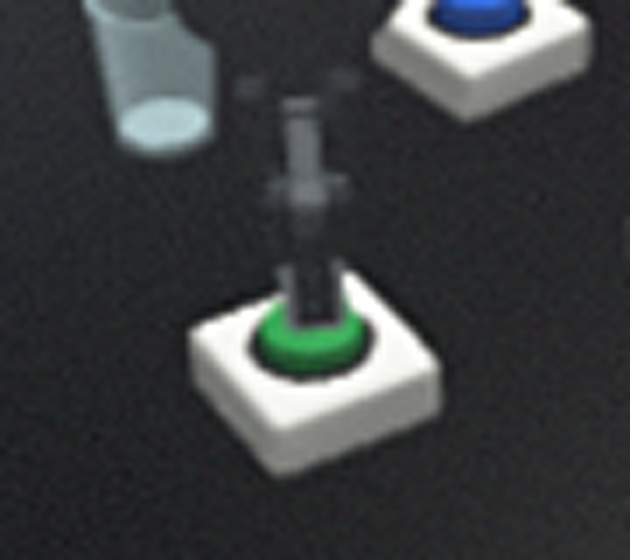

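It is in contact at about 2 N, and the cap is visibly lower. I'll continue in 1-2 mm steps until the force passes the key's 2.5 N by a good margin.

```bash
python3 -m inch '[[[0,0,0],[1,0,0],1],[[0,0,0],[2,0,0],1],[[0,0,0],[2,0,0],1],[[0,0,0],[2,0,0],1]]'
python3 -m inch '[[[0,0,0],[1,0,0],1],[[0,0,0],[1,0,0],1],[[0,0,0],[1,0,0],1]]'
```

```text
clock: 8.85
position: [0.6604, -0.0943, 0.0038]
ee_rot: [-0.401, 0.583, 0.4, 0.582]
ft_force: [-0.5, 0.6, 1.6]
grip_width: -0.001
clock: 9.22
position: [0.6603, -0.0943, 0.0028]
ee_rot: [-0.401, 0.583, 0.4, 0.582]
ft_force: [-1.1, 0.4, 3.0]
grip_width: 0.004
```

```bash
python3 -m inch '[[[0,0,0],[0.5,0,0],1],[[0,0,0],[1,0,0],1],[[0,0,0],[1,0,0],1],[[0,0,0],[1,0,0],1]]'
python3 -m inch '[[[0,0,0],[0.5,0,0],1],[[0,0,0],[1,0,0],1],[[0,0,0],[1,0,0],1],[[0,0,0],[1,0,0],1]]'
```

```text
clock: 9.72
position: [0.6604, -0.0943, 0.0019]
ee_rot: [-0.401, 0.583, 0.4, 0.582]
ft_force: [-1.3, 0.3, 3.6]
grip_width: -0.002
clock: 10.22
position: [0.6604, -0.0943, 0.0011]
ee_rot: [-0.401, 0.583, 0.4, 0.582]
ft_force: [-2.2, 0.5, 6.2]
grip_width: 0.003
```

```bash
python3 -c "
from h import *
st()
s=camera('scene'); cv2.imwrite('pics/s7.png',cv2.resize(s['pixels'][170:250,230:320,::-1],None,fx=7,fy=7,interpolation=cv2.INTER_CUBIC)); st()"
```

```text
t 10.22 pos [ 0.6604 -0.0943  0.0011] F [-2.21  0.53  6.18] grip 0.0
t 10.28 pos [ 0.6604 -0.0943  0.0011] F [-1.92  0.63  5.98] grip 0.0
```

View pics/s7.png

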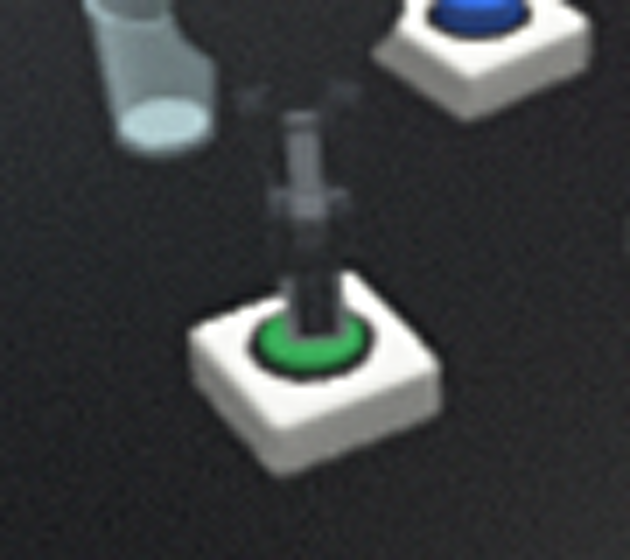

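At 6 N, with about 2 N more per mm, this is the stop plus the soft cap. I'll lift straight up and check the cap's height.

```bash
python3 -m inch '[[[0,0,0],[-5,0,0],1],[[0,0,0],[-15,0,0],1],[[0,0,0],[-35,0,0],1],[[0,0,0],[-65,0,0],1],[[0,0,0],[-95,0,0],1],[[0,0,0],[-120,0,0],1],[[0,0,0],[-120,0,0],1],[[0,0,0],[-120,0,0],1]]'
python3 - <<'E'
from h import *
s=camera("scene")
for n,seed,lo,hi in (("green",(274,217),(45,100,50),(80,255,255)),("blue",(298,170),(100,120,50),(125,255,255)),("red",(337,198),(0,120,50),(8,255,255))):
    b=blob(s,seed,lo,hi); u,v,p=b; print(n,len(u),v.min(),v.max(),np.percentile(p[2],[25,50,75,90]).round(4),((p.min(1)+p.max(1))/2).round(3))
cv2.imwrite('pics/s8.png',cv2.resize(s['pixels'][120:280,170:400,::-1],None,fx=3.4,fy=3.4,interpolation=cv2.INTER_CUBIC))
go(0.615,0.237,0.121)
E
```

```text
clock: 11.28
position: [0.6602, -0.0941, 0.1209]
ee_rot: [-0.401, 0.583, 0.401, 0.582]
ft_force: [-0.1, 0.7, -0.9]
grip_width: -0.001
green 120 213 222 [0.0342 0.0366 0.0374 0.0383] [ 0.661 -0.091  0.034]
blue 112 164 174 [0.0343 0.0414 0.0433 0.0439] [ 0.493 -0.293  0.023]
red 131 192 203 [0.0375 0.042  0.0431 0.0441] [ 0.47  -0.113  0.023]
t 11.32 pos [ 0.66   -0.0941  0.1204] F [ 0.77 -0.25 -0.42] grip 0.0
axes x [-0.002 -0.001 -1.   ] y [-0.934  0.358  0.001] z [ 0.358  0.934 -0.001]
shift mm [ -0.7 160.6 293. ] dist 0.334
turn deg tool for vertical [ 0.   -0.07 -0.09]
```

View pics/s8.png

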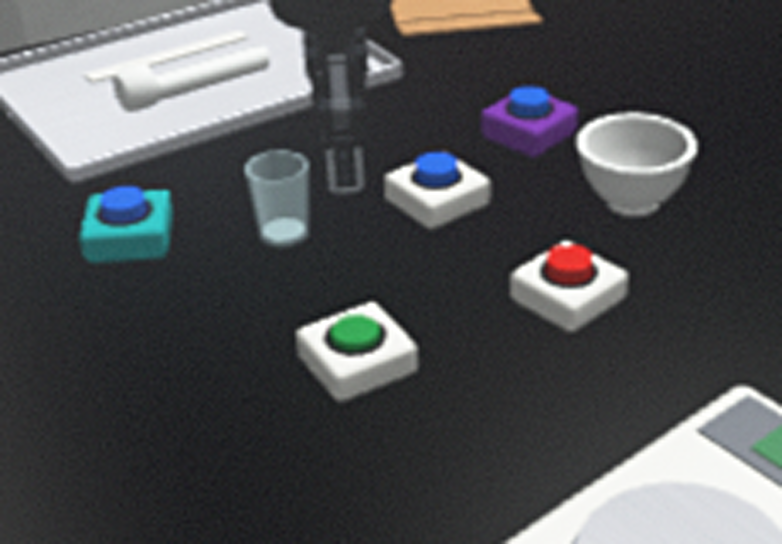

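The green cap now lies low at crop (355,332), at z≈0.0366 (it was 0.042), so it is down. The red and blue keys are still up and the pad has not moved. The real fingertip is about 32 mm above the reported TCP, so I expect pan contact near TCP z≈0.053. I'll move over the pan now.

```bash
python3 -m inch '[[[0,0,0],[0,10,18],1],[[0,0,0],[0,30,55],1],[[0,0,0],[0,52,95],1],[[0,0,0],[0,75,137],1],[[0,0,0],[0,98,179],1],[[0,0,0],[0,120,219],1],[[0,0,0],[0,140,255],1],[[0,0,0],[0,155,283],1],[[0,0,0],[0,161,293],1],[[0,0,0],[0,161,293],1]]'
python3 -m inch '[[[0,0,0],[10,0,0],1],[[0,0,0],[25,0,0],1],[[0,0,0],[40,0,0],1],[[0,0,0],[50,0,0],1],[[0,0,0],[53,0,0],1],[[0,0,0],[53,0,0],1],[[0,0,0],[53,0,0],1]]'
python3 - <<'E'
from h import *
go(0.615,0.237,0.054)
s=camera("scene"); cv2.imwrite('pics/s9.png',cv2.resize(s['pixels'][200:380,280:480,::-1],None,fx=3.3,fy=3.3,interpolation=cv2.INTER_CUBIC))
E
```

```text
clock: 12.58
position: [0.614, 0.2377, 0.1198]
ee_rot: [-0.401, 0.583, 0.401, 0.582]
ft_force: [0.8, -0.7, -0.1]
grip_width: -0.001
clock: 13.45
position: [0.6142, 0.2378, 0.0674]
ee_rot: [-0.401, 0.583, 0.401, 0.582]
ft_force: [0.4, 0.2, -0.2]
grip_width: 0.001
t 13.45 pos [0.6142 0.2378 0.0674] F [ 0.44  0.22 -0.22] grip 0.0
axes x [-0.002 -0.001 -1.   ] y [-0.934  0.357  0.001] z [ 0.357  0.934 -0.001]
shift mm [13.4 -1.  -0.5] dist 0.013
turn deg tool for vertical [-0.   -0.07 -0.08]
```

View pics/s9.png

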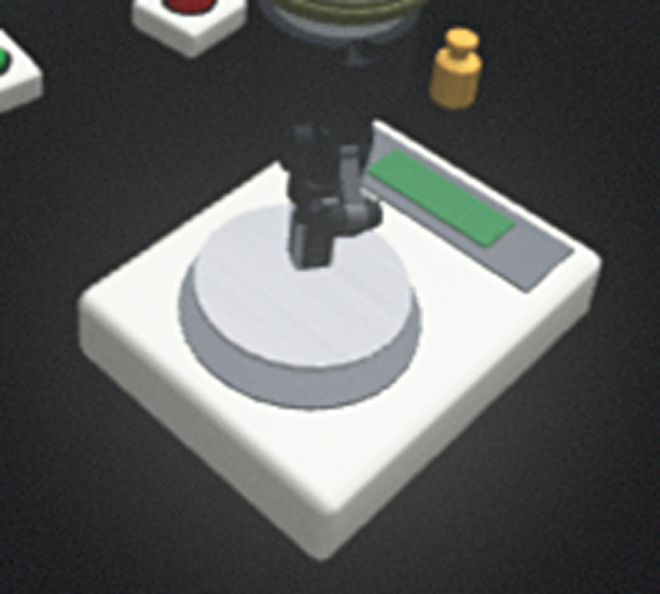

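The fingertip, at crop (312,268), hovers over the pan a little behind its centre in view because it is still about 14 mm up. I'll descend gently.

```bash
python3 -m inch '[[[0,0,0],[3,0,0],1],[[0,0,0],[6,-1,0],1],[[0,0,0],[9,-1,0],1],[[0,0,0],[12,-1,0],1],[[0,0,0],[12,-1,0],1],[[0,0,0],[12,-1,0],1]]'
python3 -m inch '[[[0,0,0],[1,0,0],1],[[0,0,0],[2,0,0],1],[[0,0,0],[2,0,0],1],[[0,0,0],[2,0,0],1]]'
python3 -m inch '[[[0,0,0],[1,0,0],1],[[0,0,0],[2,0,0],1],[[0,0,0],[2,0,0],1],[[0,0,0],[2,0,0],1]]'
```

```text
clock: 14.25
position: [0.6152, 0.2375, 0.0555]
ee_rot: [-0.401, 0.583, 0.401, 0.582]
ft_force: [0.1, 0.2, -0.1]
grip_width: -0.001
clock: 14.75
position: [0.6152, 0.2375, 0.0535]
ee_rot: [-0.401, 0.583, 0.401, 0.582]
ft_force: [0.5, -0.7, -0.2]
grip_width: -0.001
clock: 15.25
position: [0.6153, 0.2375, 0.0517]
ee_rot: [-0.401, 0.583, 0.401, 0.582]
ft_force: [-1.0, -0.2, 2.9]
grip_width: -0.002
```

```bash
python3 -m inch '[[[0,0,0],[1,0,0],1],[[0,0,0],[2,0,0],1],[[0,0,0],[2,0,0],1],[[0,0,0],[2,0,0],1]]'
python3 -m inch '[[[0,0,0],[1,0,0],1],[[0,0,0],[2,0,0],1],[[0,0,0],[2,0,0],1],[[0,0,0],[2,0,0],1]]'
python3 -m inch '[[[0,0,0],[1,0,0],1],[[0,0,0],[1,0,0],1],[[0,0,0],[1,0,0],1]]'
```

```text
clock: 15.75
position: [0.6153, 0.2375, 0.0497]
ee_rot: [-0.401, 0.583, 0.401, 0.582]
ft_force: [-1.4, 0.4, 4.7]
grip_width: -0.001
clock: 16.25
position: [0.6153, 0.2375, 0.048]
ee_rot: [-0.401, 0.583, 0.401, 0.582]
ft_force: [-2.2, -0.8, 6.8]
grip_width: 0.001
clock: 16.62
position: [0.6153, 0.2375, 0.0474]
ee_rot: [-0.401, 0.583, 0.401, 0.582]
ft_force: [-3.2, -0.3, 6.8]
grip_width: 0.003
```

Run:
```python
from h import *
st(); c=camera("scene"); u,v,p=cloud(c)
d=np.hypot(p[0]-.615,p[1]-.237); g=(d<.05)&(d>.025)&(p[2]>.07)&(p[2]<.09)&(p[1]>.237)
print("pan z",np.percentile(p[2][g],[25,50,75]).round(4),g.sum()); st()
```

```text
t 16.62 pos [0.6153 0.2375 0.0474] F [-3.2  -0.33  6.82] grip 0.0
pan z [0.0796 0.0802 0.0808] 708
t 16.68 pos [0.6153 0.2375 0.0474] F [-2.22 -0.73  6.9 ] grip 0.0
```

The pan reads z 0.0802, about 5 mm down at 6.9 N, which is plenty. I'll release it.

```bash
python3 -m inch '[[[0,0,0],[-3,0,0],1],[[0,0,0],[-8,0,0],1],[[0,0,0],[-20,0,0],1],[[0,0,0],[-40,0,0],1],[[0,0,0],[-65,0,0],1],[[0,0,0],[-85,0,0],1],[[0,0,0],[-85,0,0],1]]'
python3 - <<'E'
from h import *
c=camera("scene"); u,v,p=cloud(c)
d=np.hypot(p[0]-.615,p[1]-.237); g=(d<.05)&(d>.025)&(p[2]>.07)&(p[2]<.09)&(p[1]>.237)
print("pan z",np.percentile(p[2][g],[25,50,75]).round(4),g.sum()); go(.510,-.2612,.13)
E
```

```text
clock: 17.55
position: [0.6166, 0.2379, 0.1348]
ee_rot: [-0.401, 0.582, 0.401, 0.583]
ft_force: [-0.6, -0.1, 0.4]
grip_width: -0.003
pan z [0.0854 0.086  0.0866] 725
t 17.6 pos [0.6158 0.2377 0.1331] F [ 0.23 -0.07 -0.74] grip -0.0
axes x [-0.     0.001 -1.   ] y [-0.934  0.357  0.   ] z [0.357 0.934 0.   ]
shift mm [   2.9  -79.3 -503.8] dist 0.51
turn deg tool for vertical [ 0.    0.03 -0.01]
```

The pan is back up at 0.086. The straight path to the blue pad at tip height of about 165 mm clears everything.

```bash
python3 -m inch '[[[0,0,0],[0,-3,-20],1],[[0,0,0],[0,-9,-58],1],[[0,0,0],[0,-16,-100],1],[[0,0,0],[0,-22,-142],1],[[0,0,0],[0,-29,-184],1],[[0,0,0],[0,-36,-226],1],[[0,0,0],[0,-42,-268],1],[[0,0,0],[0,-48,-305],1],[[0,0,0],[0,-52,-330],1],[[0,0,0],[0,-53,-336],1]]'
python3 -c "
from h import *
go(.510,-.2612,.07)"
```

```text
clock: 18.85
position: [0.5437, -0.0978, 0.1324]
ee_rot: [-0.399, 0.584, 0.4, 0.583]
ft_force: [0.2, 0.7, 0.1]
grip_width: 0.002
t 18.85 pos [ 0.5437 -0.0978  0.1324] F [0.16 0.67 0.07] grip 0.0
axes x [-0.001  0.    -1.   ] y [-0.933  0.361  0.001] z [ 0.361  0.933 -0.   ]
shift mm [  62.4  -27.6 -164.6] dist 0.178
turn deg tool for vertical [-0.   -0.01 -0.08]
```

```bash
python3 -m inch '[[[0,0,0],[0,-3,-20],1],[[0,0,0],[0,-9,-55],1],[[0,0,0],[0,-16,-95],1],[[0,0,0],[0,-23,-135],1],[[0,0,0],[0,-27,-158],1],[[0,0,0],[0,-28,-165],1],[[0,0,0],[0,-28,-165],1],[[0,0,0],[0,-28,-165],1]]'
python3 -m inch '[[[0,0,0],[10,0,0],1],[[0,0,0],[25,0,0],1],[[0,0,0],[45,0,0],1],[[0,0,0],[58,0,0],1],[[0,0,0],[62,0,0],1],[[0,0,0],[62,0,0],1],[[0,0,0],[62,0,0],1]]'
python3 - <<'E'
from h import *
go(.510,-.2612,.014)
s=camera("scene"); cv2.imwrite('pics/s10.png',cv2.resize(s['pixels'][100:240,210:400,::-1],None,fx=4,fy=4,interpolation=cv2.INTER_CUBIC))
E
```

```text
clock: 19.85
position: [0.5109, -0.2602, 0.1322]
ee_rot: [-0.4, 0.583, 0.401, 0.583]
ft_force: [0.5, -0.4, -0.4]
grip_width: -0.002
clock: 20.72
position: [0.5112, -0.2603, 0.0708]
ee_rot: [-0.4, 0.583, 0.401, 0.583]
ft_force: [-0.4, -0.2, 0.0]
grip_width: 0.003
t 20.73 pos [ 0.5112 -0.2603  0.0708] F [-0.45 -0.22  0.05] grip 0.0
axes x [-0.     0.001 -1.   ] y [-0.933  0.359  0.001] z [0.359 0.933 0.   ]
shift mm [56.8  0.7 -1.3] dist 0.057
turn deg tool for vertical [-0.    0.02 -0.04]
```

View pics/s10.png

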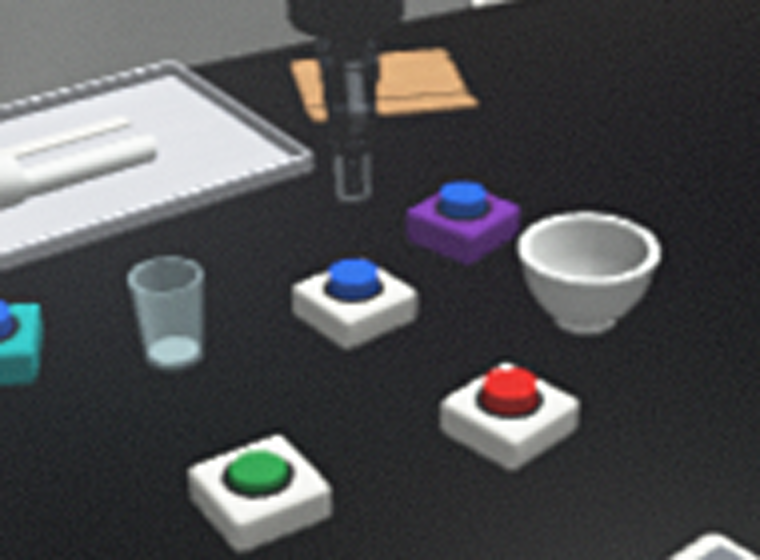

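The fingers at crop (352,198) hang above the blue key of the white pad at (353,275). Green is still down and red is up. I'll descend to TCP ≈0.016 first, with contact expected near 0.010.

```bash
python3 -m inch '[[[0,0,0],[10,1,-1],1],[[0,0,0],[22,1,-1],1],[[0,0,0],[34,1,-1],1],[[0,0,0],[44,1,-1],1],[[0,0,0],[50,1,-1],1],[[0,0,0],[53,1,-1],1],[[0,0,0],[55,1,-1],1],[[0,0,0],[55,1,-1],1],[[0,0,0],[55,1,-1],1]]'
python3 -m inch '[[[0,0,0],[2,0,0],1],[[0,0,0],[4,0,0],1],[[0,0,0],[6,0,0],1],[[0,0,0],[7,0,0],1],[[0,0,0],[8,0,0],1],[[0,0,0],[8,0,0],1],[[0,0,0],[8,0,0],1]]'
```

```text
clock: 21.9
position: [0.51, -0.2609, 0.0161]
ee_rot: [-0.4, 0.583, 0.401, 0.583]
ft_force: [-1.0, 0.2, 0.7]
grip_width: 0.001
clock: 22.78
position: [0.5101, -0.2609, 0.0081]
ee_rot: [-0.4, 0.583, 0.401, 0.583]
ft_force: [-0.7, 0.6, 2.4]
grip_width: -0.003
```

```bash
python3 -m inch '[[[0,0,0],[1,0,0],1],[[0,0,0],[2,0,0],1],[[0,0,0],[3,0,0],1],[[0,0,0],[4,0,0],1],[[0,0,0],[4,0,0],1],[[0,0,0],[4,0,0],1]]'
python3 -m inch '[[[0,0,0],[1,0,0],1],[[0,0,0],[2,0,0],1],[[0,0,0],[2,0,0],1],[[0,0,0],[2,0,0],1]]'
python3 -m inch '[[[0,0,0],[0.5,0,0],1],[[0,0,0],[1,0,0],1],[[0,0,0],[1,0,0],1],[[0,0,0],[1,0,0],1]]'
```

```text
clock: 23.52
position: [0.51, -0.2609, 0.0041]
ee_rot: [-0.4, 0.583, 0.401, 0.583]
ft_force: [0.5, 0.4, 1.9]
grip_width: 0.003
clock: 24.02
position: [0.5101, -0.2609, 0.0022]
ee_rot: [-0.4, 0.583, 0.401, 0.583]
ft_force: [-1.2, 0.5, 3.4]
grip_width: 0.003
clock: 24.52
position: [0.5101, -0.2609, 0.0013]
ee_rot: [-0.4, 0.583, 0.401, 0.583]
ft_force: [-1.6, 1.1, 4.6]
grip_width: 0.0
```

One more half millimetre, then I'll lift and check.

```bash
python3 -m inch '[[[0,0,0],[0.5,0,0],1],[[0,0,0],[1,0,0],1],[[0,0,0],[1,0,0],1],[[0,0,0],[1,0,0],1]]'
python3 -m inch '[[[0,0,0],[-5,0,0],1],[[0,0,0],[-15,0,0],1],[[0,0,0],[-35,0,0],1],[[0,0,0],[-65,0,0],1],[[0,0,0],[-95,0,0],1],[[0,0,0],[-125,0,0],1],[[0,0,0],[-140,0,0],1],[[0,0,0],[-140,0,0],1],[[0,0,0],[-140,0,0],1]]'
python3 - <<'E'
from h import *
st(); s=camera("scene")
for n,seed,lo,hi in (("green",(274,217),(45,100,50),(80,255,255)),("blue",(298,170),(100,120,50),(125,255,255)),("red",(337,198),(0,120,50),(8,255,255))):
    b=blob(s,seed,lo,hi); u,v,p=b; print(n,len(u),v.min(),v.max(),np.percentile(p[2],[25,50,75,90]).round(4))
u,v,p=cloud(s)
d=np.hypot(p[0]-.615,p[1]-.237); g=(d<.05)&(p[2]>.07)&(p[2]<.09); print("pan z",np.median(p[2][g]).round(4))
cv2.imwrite('pics/s11.png',cv2.resize(s['pixels'][100:380,180:480,::-1],None,fx=2.1,fy=2.1,interpolation=cv2.INTER_CUBIC))
E
```

```text
clock: 25.02
position: [0.5101, -0.2609, 0.0005]
ee_rot: [-0.4, 0.583, 0.401, 0.583]
ft_force: [-3.2, 1.5, 6.8]
grip_width: -0.001
clock: 26.15
position: [0.5095, -0.2607, 0.1395]
ee_rot: [-0.4, 0.583, 0.401, 0.583]
ft_force: [-0.3, 0.4, 0.1]
grip_width: 0.0
t 26.15 pos [ 0.5095 -0.2607  0.1395] F [-0.26  0.41  0.12] grip 0.0
green 121 213 222 [0.0346 0.0365 0.0374 0.0381]
blue 79 167 174 [0.0334 0.0364 0.0375 0.0385]
red 130 192 203 [0.0376 0.042  0.0431 0.0438]
pan z 0.086
```

View pics/s11.png

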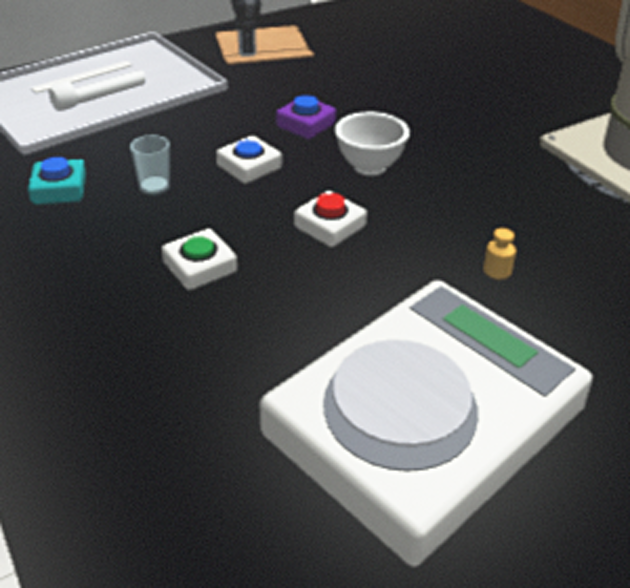

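Green (198,248) and blue (249,149) are down, at 0.0365 and 0.0364. Red (331,205) is up, the pan is up at 0.086, every bystander is where it was, and the gripper is clear.

```bash
python3 -c "
from workcell import manip
print(manip.hand_in())"
```

```text
the job is handed in; nothing more can be done
None
```

The balance is ready and the job is handed in, at about 26 s of the 58 s allowed. With the shut fingertips I pressed the green key, then the pan, then the blue key on the white pad, in that order.

| Item | Peak vertical force read (N) | Height before (m) | Height after release (m) |
|---|---|---|---|
| Green key | about 6.2 | 0.042 | 0.0365 (stays down) |
| Pan | about 6.9 | 0.085 | 0.086 (sprung back; 0.080, about 5 mm down, while pressed) |
| Blue key | about 6.8 | 0.041 | 0.0364 (stays down) |

- **Last checks:** the red key is still up at 0.042. The pads, mortar, beaker and weight look unmoved in the last picture. The gripper is clear and reads about 0 N.
- **Disagreement:** the real tip of the shut fingers was about 32 mm above the reported TCP. I therefore found each contact by force and camera rather than by the TCP height.
- **Side force:** readings of up to about 3 N appeared while pressing.

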